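# Unload the vise and feed the next blank from the magazine

## Robot

A 6-joint arm with a two-finger parallel gripper is mounted at the origin on the work surface; the furniture and walls round the work are solid. World frame = base frame: x ahead of the robot, y to its left, z up, the work surface at z = 0. Lengths are in m, angles in rad, forces in N, time in s.
With the tool pointing down it reaches from about 0.35 to 0.775 m from the base axis. Payload 5.5 kg.
Tool frame: the origin (TCP) lies midway between the tips of the shut fingers; the grasp point (between the pads) lies 19 mm behind it; z points along the fingers, y is the line along which they close (so a half turn about z gives the same grasp; the last joint's range is limited). The gripper opens to 85 mm and grips with 20 to 120 N. Pads are 22 mm wide; open, the fingers measure 114 mm over their backs; the gripper's body (76 mm by 85 mm) begins 54 mm behind the grasp point. The pads swing forward as they close: fully open they stand 13 mm farther back than shut.
Start: joints at [1.071, 0.313, 0.046, 1.304, 0, 1.431], TCP at [0.202, 0.538, 0.231] pointing down, gripper open.
Joint ranges: [-2.76, 2.76], [-0.86, 1.69], [-1.03, 1.26], [-2.2, 2.34], [-1.47, 1.5], [-3.14, 3.14]. Speed limits (rad/s): [2.57, 2.57, 3.14, 3.14, 3.14, 3.14].

## Interface

Orientations are given as a unit quaternion [w, x, y, z].
In Python, from workcell import env gives the robot as it stands.
- The arm moves only by the tool move_arm, never from a script. Its argument "targets" is a list of rows, each a list of 3 entries, a list of its own where there are three numbers: the shift along the tool's x, y, z in mm, then the turn, a rotation vector about the tool's x, y, z in units of 10 degrees (1.0 is 10 degrees), then the closure, from -1 (fully open) to 1 (shut). In form: [[[dx, dy, dz], [ax, ay, az], gripper], ...]. A call has 1 to 5 rows; each row is the pose to reach, as a shift and turn from the pose commanded when the call began, along the tool's axes at that moment; what a row does not reach only later rows make up. A row lasts 1/8 s, in which the tool goes at most 62.5 mm and 10.7 degrees, less where a joint would pass 70% of its speed; a pose out of reach is approached as far as the arm can. A call with a gripper value outside its range is refused whole. The fingers move at their own pace and stop on an object; "squeeze" is the grip in N (left out, the last holds). Time passes only in rows, so rows that repeat a pose let the fingers close. It gives the time, the measured TCP pose, the force, the opening and the grip force at its end, in the units of the state.
- env.get_state(): the state, without advancing time (a new reading comes with each control period).
- env.read_camera(name): name is "scene" or "side" or "wrist"; returns a dict with "pixels" (420x560x3 uint8, red, green, blue), "fovy" (degrees; the focal length in pixels is half the picture's height over the tangent of half this angle, whatever the lens; pixels are square), "cx", "cy" (the principal point, pixels), "extrinsics" (4x4, takes a point from world to camera coordinates); the wrist camera has in their place "mount" (4x4, takes a point from camera to tool coordinates, whose origin is the TCP and whose axes are the flange's). Camera axes: x right, y up, looking along -z (the intrinsics and any distortion apply to the point x, -y, -z); pixel columns grow to the right and rows downward; lengths in m; the calibration is good to about 2 mm. A picture is of the moment at which its call begins: read the wrist's pose just before it. There is no depth.
- env.hand_in(): hands the job in; it is judged then, once.
Trained networks look in a picture, given as the dict that the camera call returned (one of the last four; its "shot" number tells which), for a name from the list of things; names that differ only in an ending like _2 or _b are one class to them, and where a whole thing is asked for, a point or a joint stands for the part that bears it (a point fixed in the world has none). Each returns a list of dicts, best first, with "confidence" (0 to 1); they miss things now and then, are a little off and sometimes report something else, mostly with a low value. They report only what shows in the picture. A call takes as long as a camera call. They do not tell look-alikes from the thing itself.
- env.spot_in(thing, picture): "centre" ([x, y, z] in m, in world coordinates, good to about 4 mm: the middle of the surface that is visible of it).
- env.regions_of(thing, picture): "mask" (420x560 bool, what is visible of it).
- env.landmark_of(thing, picture): "centre" ([x, y, z] in m, in world coordinates, good to about 4 mm: a listed point, or the origin of a listed thing).
The state is a dict: "clock": time; "joint_pos": joint angles; "qvel": joint speeds; "tau": joint torques, N m; "tcp_pos": TCP position; "orientation": TCP orientation; "wrist_force": force on the tool from outside, world axes, zero at the start; "ft_torque": the same for the moment, N m; "finger_gap": finger opening in m; "grip_force": force on a finger pad.
Only numpy, scipy, OpenCV 4.12 (cv2) and the standard library are available. Lean on these libraries where they do the work, as an engineer would, in place of code of your own. Each camera call takes 0.05 s, during which the arm holds its last target. There are 200 camera calls.

## Task

The drilled block in the vise is finished: slide the vise jaw fully open, then lift the block out and lay it flat in the tray beside the block that is already there. Then push the magazine's pusher fully forward so that the bottom blank slides between the open jaws up to the end stop, draw the pusher fully back so that the rest of the stack drops down, and slide the jaw shut on the blank so that it sits tight against the fixed jaw. Do not disturb the block already in the tray or the other things on the table.

Things in the scene. Friction and masses are not known exactly. Their poses are not given: they have to be found in the camera images.
- vise: dark steel machine vise with a feed bed, fixed to the table. Axes: z up, y the feed direction (magazine to vise), x from the fixed jaw to the sliding jaw. Origin: at table height under the space between the jaws. Bed top 16 mm above the table, from y = -234 to +40 mm. Both jaws are 48 mm long (y), 18 mm thick and 11 mm high (tops at 27 mm), so a 26 mm block stands 15 mm proud of them
- seat (a point): centre of a blank seated in the vise: at x = -2.5, y = 0 mm from the vise's origin, 29 mm above the table; axes as the vise. The fixed jaw's face is 25 mm to its -x side, the end stop's face (stop 34 mm wide, 6 mm high) 20.5 mm to its +y side
- magazine_foot (a point): centre of a blank at the bottom of the magazine: at x = 0, y = -100 mm from the vise's origin, 29 mm above the table; axes as the vise. The magazine round it is a grey chute open at the top, 63 (x) x 52 (y) mm outside, top 100 mm above the table, holding three blanks; a 28.5 mm gap under its front and rear walls lets one blank pass
- jaw (a joint): sliding jaw, m: 0 shut (jaws 49.5 mm apart, so about 0.0005 to 0.001 on a clamped 50 mm block), 0.024 fully open; grows towards the vise's +x. About 4 N of friction; stays where it is left, no lock or spring
- jaw_post_top (a point): centre of the top of the upright steel post that moves the sliding jaw: a round post 12 mm in diameter, top 86 mm above the table, foot on a 24 mm high slide bar; at jaw = 0 it stands at x = +62 mm, y = 0 in the vise's axes. Push it towards the vise's +x to open, -x to shut
- pusher (a joint): magazine's pusher, m: 0 fully back, 0.107 fully forward; grows towards the vise's +y. Touches the bottom blank at about 0.007; at 0.107 the blank is at the end stop. Its 24 mm high blade holds up the stack until it is back below about 0.005. About 3 N of friction, no spring
- pusher_post_top (a point): centre of the top of the upright steel post that moves the pusher: a round post 12 mm in diameter, top 86 mm above the table, foot on a 27 mm high bar; at pusher = 0 it stands at x = -62 mm, y = -225 mm in the vise's axes. Push it along the vise's +y to feed, -y to draw back
- finished_centre (a point): centre of the finished block, clamped in the vise at the start: aluminium, 50 (x) x 40 (y) x 26 mm high, with two 10 mm holes drilled through from above, 26 mm apart; 0.10 to 0.18 kg; axes of the block
- earlier_centre (a point): centre of the earlier finished block, lying in the tray: the same drilled block, 50 (x) x 40 (y) x 26 mm high; leave it where it lies
- blank1_centre (a point): centre of the bottom blank of the magazine: plain aluminium block, 50 (x) x 40 (y) x 26 mm high, about 0.14 kg; the one to be fed
- blank2_centre (a point): centre of the second blank of the magazine, the same size, lying on the bottom one
- blank3_centre (a point): centre of the top blank of the magazine, the same size
- tray: dark steel tray fixed to the table, outer size 106 (x) x 186 (y) mm, walls 3 mm thick and only 14 mm high, inner floor 3 mm above the table; origin at the centre of its underside
- nut: bystander: black ribbed ring nut, 41 mm across, 20 mm high, lying on the table; origin at the centre of its underside; not to be disturbed
- insert: bystander: turned steel insert, 24 mm across, 16 mm high, on the table; origin at the centre of its underside; not to be disturbed
- module: bystander: black solenoid module standing on end, 42 x 38 mm, 87 mm high; origin at the centre of its underside; not to be disturbed
- spray_can: bystander: spray can, 67 mm in diameter, 194 mm high, standing between vise and tray; origin at the centre of its underside; not to be disturbed
- wrench: bystander: flat steel pin wrench, 174 x 27 x 12 mm, lying on the table; origin at the centre of its underside; not to be disturbed
Not all that is in view belongs to the job. What is shaped like the part that bears finished_centre but orange is not meant.

How it is judged:
By the outcome, as a careful person would: the job done as asked, in the order asked, and still so for the second after the job is handed in, with the robot touching nothing.
It also fails if it takes over 72 s, if anything falls off the work surface, if the arm or the gripper's body presses on something with over 40 N, if the wrist force passes 120 N, or if a joint passes its speed limit or range.

## Working session

There is one attempt and no reset: what is moved stays moved. The work goes in short steps, Python scripts to look and compute and a tool call to move; the robot and the scene stay as the last step left them, time stands still between calls to the robot, and variables do not carry over. Pictures are saved under pics/ and viewed, at most 10 in all, crops included, and the job is handed in when it is done.

Besides the shell and the picture viewer there is one more tool, called after "Call:" as name(argument=value, ...) on one line, values as JSON. move_arm: Moves the arm, as the interface text tells. Its arguments: {"type":"object","properties":{"targets":{"type":"array","items":{"type":"array"}},"squeeze":{"type":"number"}},"required":["targets"]}

```bash
mkdir -p pics
cat > h.py <<'E'
import numpy as np, cv2
from workcell import env
from scipy.spatial.transform import Rotation as R
def save(p,n): cv2.imwrite('pics/'+n+'.png',cv2.cvtColor(p['pixels'],cv2.COLOR_RGB2BGR))
def proj(p,X):
    E=np.array(p['extrinsics']);c=E[:3,:3]@np.array(X)+E[:3,3];f=p['pixels'].shape[0]/2/np.tan(np.radians(p['fovy'])/2)
    return np.round([p['cx']+f*c[0]/-c[2],p['cy']-f*c[1]/-c[2]],1)
def rot(q): return R.from_quat([q[1],q[2],q[3],q[0]])
E
python3 - <<'E'
from h import *
s=env.get_state();print(s['clock'],s['tcp_pos'],s['orientation'])
for n in('scene','side'):
    p=env.read_camera(n);save(p,n+'0');print(n,{k:v for k,v in p.items() if k!='pixels'})
    for t in('vise','seat','magazine_foot','jaw_post_top','pusher_post_top','finished_centre','earlier_centre','blank3_centre','tray','nut','insert','module','spray_can','wrench'):
        for d in env.landmark_of(t,p)[:3]: print(t,np.round(d['centre'],4),round(d['confidence'],2),proj(p,d['centre']))
E
```

```text
0.0 [0.20218344 0.5377474  0.23040675] [-2.91977914e-04  1.78908405e-01  9.83865319e-01 -8.54825730e-04]
scene {'fovy': 56.84647769108434, 'cx': 276.9445548342863, 'cy': 213.48614218511798, 'extrinsics': array([[ 0.74982372, -0.66162443,  0.00418409, -0.32159274],
       [ 0.4801311 ,  0.54846532,  0.68458741, -0.30411046],
       [-0.45523458, -0.51131096,  0.72891877, -0.72108842],
       [ 0.        ,  0.        ,  0.        ,  1.        ]]), 'shot': 1}
vise [ 0.5132 -0.0637  0.0045] 0.87 [321.4 251.3]
vise [ 0.4407 -0.0874  0.002 ] 0.74 [306.5 275.1]
vise [ 0.5039 -0.1612  0.0604] 0.48 [353.8 264.9]
seat [ 0.5093 -0.0629  0.0294] 0.93 [321.  245.4]
magazine_foot [ 0.5012 -0.1617  0.0263] 0.78 [350.8 274.9]
jaw_post_top [ 0.5728 -0.0696  0.0856] 0.66 [344.7 217.3]
pusher_post_top [ 0.4267 -0.2779  0.0831] 0.58 [376.3 319.5]
finished_centre [ 0.5089 -0.0638  0.0236] 0.9 [320.9 247.3]
finished_centre [3.732e-01 3.000e-04 1.440e-02] 0.66 [258.5 264.1]
finished_centre [ 0.4459 -0.0894  0.0028] 0.61 [308.8 274.2]
earlier_centre [0.5471 0.3385 0.0176] 0.74 [230.5 159.8]
earlier_centre [
[... 1354 characters left out ...]
 -0.0628  0.0277] 0.51 [306.7 244.8]
finished_centre [ 0.5756 -0.0725  0.0829] 0.17 [329.5 224.3]
earlier_centre [0.554  0.3306 0.0176] 0.61 [269.2 198.5]
blank3_centre [ 0.5022 -0.1643  0.08  ] 0.5 [322.4 244.9]
blank3_centre [ 0.5741 -0.0714  0.0847] 0.21 [328.9 223.6]
tray [ 5.384e-01  3.800e-01 -2.000e-04] 0.84 [260.8 199.1]
nut [ 0.5807 -0.1603  0.0027] 0.56 [346.4 263.6]
insert [ 0.4463 -0.0851 -0.0036] 0.55 [289.4 263.1]
insert [ 0.5008 -0.1614  0.083 ] 0.51 [321.4 243.4]
insert [ 0.3229 -0.2113 -0.0086] 0.49 [264.1 301.9]
module [ 5.683e-01 -2.490e-01 -1.000e-04] 0.87 [361.3 282.7]
spray_can [0.55   0.1366 0.0007] 0.75 [290.  223.2]
wrench [ 0.3185 -0.2096 -0.0049] 0.77 [262.1 300.7]
```

View pics/scene0.png

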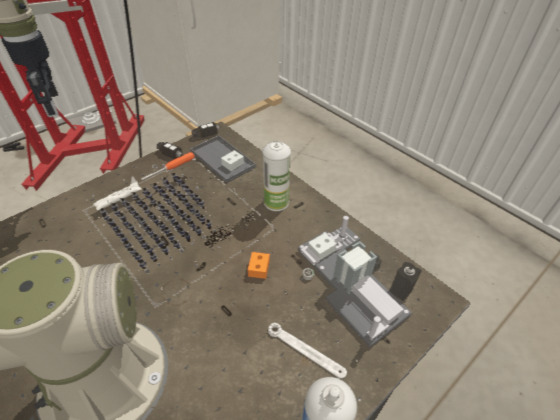

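Run:
```python
import cv2
a=cv2.imread('pics/scene0.png');b=cv2.imread('pics/side0.png')
cv2.imwrite('pics/crop1.png',cv2.hconcat([cv2.resize(a[170:350,230:430],(400,360),interpolation=2),cv2.resize(b[170:350,220:420],(400,360),interpolation=2)]))
```

```text
(no output)
```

View pics/crop1.png

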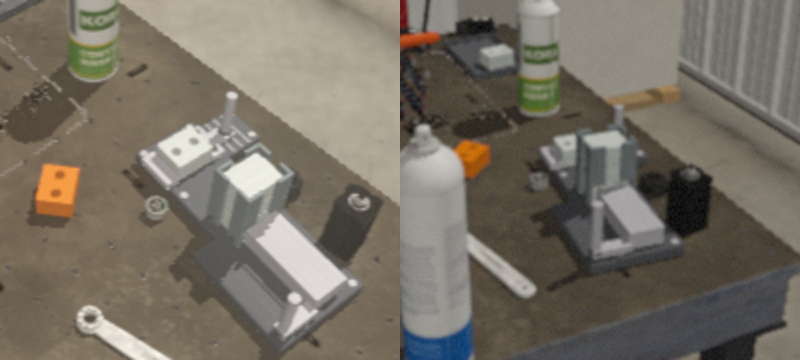

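Finished block is the silver drilled block between the jaws at (321,246), checked in the crop. Look-alikes: the orange drilled block (259,264) is excluded by colour. The silver block in the tray (231,159) is the earlier one, to be left alone. The magazine stack (352,257) is plain blanks. The estimates fit the vise geometry at a yaw of about -7°. Next I move the wrist camera over the vise.

Call:
move_arm(targets=[[[-40,-42,-6],[0,0,0],-1],[[-80,-84,-12],[0,0,0],-1],[[-120,-126,-18],[0,0,0],-1],[[-160,-168,-24],[0,0,0],-1],[[-200,-210,-30],[0,0,0],-1]])

```text
clock: 2.12
tcp_pos: [0.3162, 0.2696, 0.2617]
orientation: [0.0, 0.179, 0.984, 0.0]
wrist_force: [0.9, 0.6, -0.3]
finger_gap: 0.0852
grip_force: 0.0
```

Call:
move_arm(targets=[[[-40,-42,-6],[0,0,0],-1],[[-80,-84,-12],[0,0,0],-1],[[-120,-126,-18],[0,0,0],-1],[[-160,-168,-24],[0,0,0],-1],[[-200,-210,-30],[0,0,0],-1]])

```text
clock: 2.75
tcp_pos: [0.4295, 0.0023, 0.2918]
orientation: [0.001, 0.179, 0.984, 0.0]
wrist_force: [1.4, 0.4, 0.7]
finger_gap: 0.0853
grip_force: 0.0
```

Call:
move_arm(targets=[[[-40,-42,-6],[0,0,-0.7],-1],[[-80,-84,-12],[0,0,-1.4],-1],[[-80,-84,-12],[0,0,-1.4],-1]])

```text
clock: 3.12
tcp_pos: [0.4757, -0.1061, 0.3029]
orientation: [0.0, 0.06, 0.998, -0.0]
wrist_force: [-0.5, 0.4, 0.7]
finger_gap: 0.0854
grip_force: 0.0
```

```bash
cat >> h.py <<'E'
def wristcam(n):
    s=env.get_state();p=env.read_camera('wrist')
    T=np.eye(4);T[:3,:3]=rot(s['orientation']).as_matrix();T[:3,3]=s['tcp_pos']
    p=dict(p);p['extrinsics']=np.linalg.inv(T@np.array(p['mount']));save(p,n);return s,p
V={'seat':(-2.5,0),'magazine_foot':(0,-100),'jaw_post_top':(62.7,0),'pusher_post_top':(-62,-225)}
E
python3 - <<'E'
from h import *
s,p=wristcam('w1');print(s['clock'],s['tcp_pos'],s['orientation'],p['mount'],p['fovy'],[k for k in p])
for t in('vise','seat','magazine_foot','jaw_post_top','pusher_post_top','finished_centre','blank3_centre','nut','insert','module'):
    for d in env.landmark_of(t,p)[:2]: print(t,np.round(d['centre'],4),round(d['confidence'],2),proj(p,d['centre']))
E
```

```text
3.125 [ 0.47565681 -0.10610818  0.30292157] [ 2.98629780e-04  6.01386851e-02  9.98189938e-01 -3.11790933e-04] [[-5.18417791e-04  9.63124763e-01  2.69054682e-01  6.80978204e-02]
 [ 9.99999801e-01  4.02306876e-04  4.86689070e-04  7.20330691e-04]
 [ 3.60499747e-04  2.69054881e-01 -9.63124780e-01 -1.43219930e-01]
 [ 0.00000000e+00  0.00000000e+00  0.00000000e+00  1.00000000e+00]] 67.7562397233578 ['pixels', 'fovy', 'cx', 'cy', 'mount', 'shot', 'extrinsics']
vise [ 0.5109 -0.0618  0.001 ] 0.86 [309.5 196.4]
seat [ 0.5098 -0.0706  0.0318] 0.88 [305.3 201.3]
jaw_post_top [ 0.5758 -0.0696  0.0794] 0.9 [314.3 260.1]
pusher_post_top [ 0.43   -0.2786  0.0878] 0.67 [121.4 166.3]
finished_centre [0.3736 0.0008 0.0139] 0.91 [349.   89.5]
finished_centre [ 0.5079 -0.0651  0.0294] 0.71 [309. 199.]
blank3_centre [ 0.5019 -0.1646  0.0815] 0.69 [230.9 213.5]
nut [ 0.5801 -0.1656  0.0017] 0.62 [245.8 248.7]
insert [ 0.4442 -0.0897  0.0013] 0.67 [285.3 152.5]
module [ 0.57  -0.251  0.002] 0.59 [189.3 248.9]
```

View pics/w1.png

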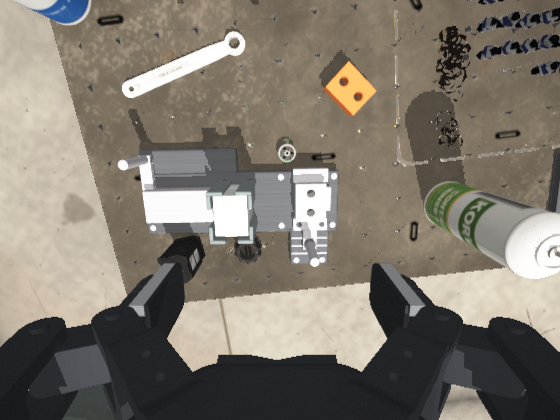

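The wrist view shows the finished block at about (311,203), the jaw post top at (315,261) and the pusher post top at (123,165). I'll fit the vise pose to all the views and check the overlay in an enlarged crop.

Run:
```python
from h import *
from scipy.optimize import least_squares
m={'vise':[(.5132,-.0637),(.5101,-.0625),(.5109,-.0618)],'seat':[(.5093,-.0629),(.5118,-.0638),(.5098,-.0706)],'magazine_foot':[(.5012,-.1617),(.5007,-.166),(.5019,-.1646),(.5022,-.1643)],
'jaw_post_top':[(.5728,-.0696),(.5727,-.0728),(.5758,-.0696)],'pusher_post_top':[(.4267,-.2779),(.4245,-.2752),(.430,-.2786)]}
L=dict(V,vise=(0,0))
def f(q):
    c,s=np.cos(q[2]),np.sin(q[2]);r=[]
    for k,l in m.items():
        a,b=np.array(L[k])/1e3
        for x in l:r+=[q[0]+c*a-s*b-x[0],q[1]+s*a+c*b-x[1]]
    return np.array(r)*1e3
q=least_squares(f,[.51,-.06,-.12],loss='soft_l1').x;print(q,np.degrees(q[2]));np.save('q.npy',q)
s,p=wristcam('w2');c,sn=np.cos(q[2]),np.sin(q[2])
P=lambda x,y,z:proj(p,(q[0]+(c*x-sn*y)/1e3,q[1]+(sn*x+c*y)/1e3,z/1e3))
x0,y0,k=100,120,3
im=cv2.resize(cv2.imread('pics/w2.png')[y0:y0+170,x0:x0+260],None,fx=k,fy=k,interpolation=2)
def poly(pts,col):
    cv2.polylines(im,[np.int32([((P(*a)-(x0,y0)+.5)*k) for a in pts])],True,col,1)
box=lambda x,y,w,h,z:[(x-w/2,y-h/2,z),(x+w/2,y-h/2,z),(x+w/2,y+h/2,z),(x-w/2,y+h/2,z)]
poly(box(-2.5,0,50,40,42),(0,0,255));poly(box(0,-100,63,52,100),(0,255,0));poly(box(0,-100,50,40,94),(0,200,255))
circ=lambda x,y,z:[(x+6*np.cos(t),y+6*np.sin(t),z) for t in np.linspace(0,6.28,16)]
poly(circ(62.7,0,86),(0,0,255));poly(circ(-62,-225,86),(0,0,255))
cv2.imwrite('pics/w2c.png',im);print(P(62.7,0,86),P(-62,-225,86))
```

```text
[ 0.51220616 -0.06322375 -0.10952706] -6.275438258968784
[310.5 262.8] [116.7 163.5]
```

View pics/w2c.png

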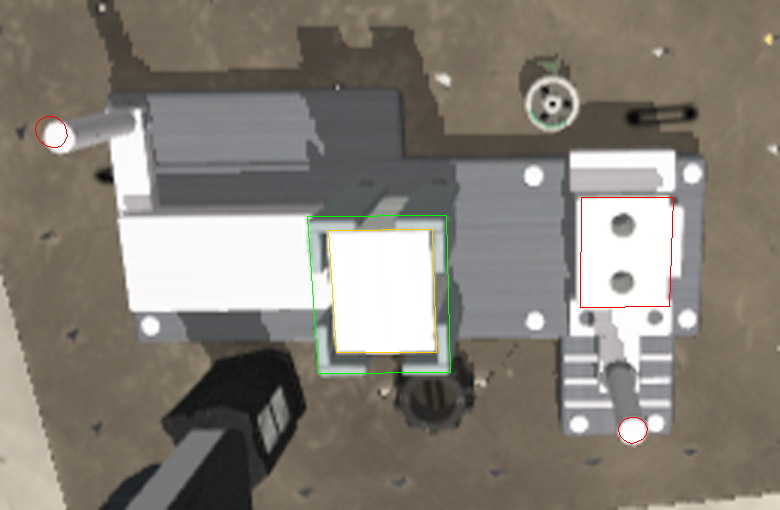

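The overlay fits: block, magazine and jaw post are within about 1 px, the pusher post about 2 px. I'll push the jaw open with shut fingers from the -x side of the post.

Call:
move_arm(targets=[[[-35,24,20],[0,0,-0.06],1],[[-70,47,50],[0,0,-0.06],1],[[-70,47,100],[0,0,-0.06],1],[[-70,47,150],[0,0,-0.06],1],[[-70,47,180],[0,0,-0.06],1]], squeeze=40)

```text
clock: 4.35
tcp_pos: [0.5478, -0.0632, 0.1205]
orientation: [-0.002, 0.052, 0.999, 0.0]
wrist_force: [0.3, 0.3, -0.2]
finger_gap: 0.0001
grip_force: 0.0
```

Call:
move_arm(targets=[[[0,0,40],[0,0,0],1],[[0,0,63],[0,0,0],1],[[0,0,63],[0,0,0],1]])

```text
clock: 4.72
tcp_pos: [0.5475, -0.0633, 0.0584]
orientation: [-0.002, 0.052, 0.999, 0.0]
wrist_force: [-0.2, -0.3, 0.6]
finger_gap: -0.0
grip_force: 0.0
```

```bash
cat >> h.py <<'E'
def vc(s=None):
    s=s or env.get_state();q=np.load('q.npy');c,n=np.cos(q[2]),np.sin(q[2]);d=np.array(s['tcp_pos'][:2])-q[:2]
    ty=rot(s['orientation']).as_matrix()[:2,1]
    print('t',round(s['clock'],2),'vise xyz',np.round(1e3*np.array([c*d[0]+n*d[1],-n*d[0]+c*d[1],s['tcp_pos'][2]]),1),'yaw_y rel vise y',round(np.degrees(np.arctan2(ty[1],ty[0])-q[2])-90,2),'F',np.round(s['wrist_force'],1),'gap',s['finger_gap'])
E
python3 -c "
from h import *
vc()
p=env.read_camera('side');save(p,'s2')
for d in env.landmark_of('jaw_post_top',p)[:2]: print(d['centre'],d['confidence'])"
```

```text
t 4.72 vise xyz [35.   3.8 58.4] yaw_y rel vise y 0.27 F [-0.2 -0.3  0.6] gap -1.6410912520454826e-05
[0.5749, -0.0708, 0.0861] 0.48
[0.3209, -0.208, -0.0044] 0.47
```

Call:
move_arm(targets=[[[0,-4,0],[0,0,0],1],[[-6,-4,0],[0,0,0],1],[[-12,-4,0],[0,0,0],1],[[-18,-4,0],[0,0,0],1],[[-24,-4,0],[0,0,0],1]])

```text
clock: 5.45
tcp_pos: [0.5725, -0.0703, 0.0602]
orientation: [-0.001, 0.052, 0.999, 0.0]
wrist_force: [-3.8, 0.7, 2.9]
finger_gap: -0.0001
grip_force: 2.1
```

Call:
move_arm(targets=[[[-3,0,0],[0,0,0],1],[[-6,0,0],[0,0,0],1],[[-8,0,0],[0,0,0],1],[[-8,0,0],[0,0,0],1]])

```text
clock: 5.95
tcp_pos: [0.5809, -0.0712, 0.0602]
orientation: [0.0, 0.052, 0.999, 0.0]
wrist_force: [-2.7, -0.4, 0.8]
finger_gap: 0.0001
grip_force: 1.3
```

```bash
python3 -c "
from h import *
vc()
p=env.read_camera('side');save(p,'s3')
for d in env.landmark_of('jaw_post_top',p)[:2]: print(d['centre'],d['confidence'])"
```

```text
t 5.95 vise xyz [69.1 -0.4 60.2] yaw_y rel vise y 0.26 F [-2.7 -0.4  0.8] gap 0.00013975869108410007
[0.5982, -0.0736, 0.0844] 0.65
[0.5703, -0.2512, -0.0002] 0.44
```

Call:
move_arm(targets=[[[-1,0,0],[0,0,0],1],[[-2,0,0],[0,0,0],1],[[-2,0,0],[0,0,0],1]])

```text
clock: 6.42
tcp_pos: [0.581, -0.0712, 0.0601]
orientation: [-0.001, 0.053, 0.999, 0.0]
wrist_force: [-7.9, 0.1, 4.7]
finger_gap: -0.0
grip_force: 3.6
```

Call:
move_arm(targets=[[[-1,0,0],[0,0,0],1],[[-2,0,0],[0,0,0],1],[[-2,0,0],[0,0,0],1]])

```text
clock: 6.8
tcp_pos: [0.5811, -0.0712, 0.0601]
orientation: [-0.003, 0.053, 0.999, 0.0]
wrist_force: [-12.2, 1.5, 8.4]
finger_gap: -0.0001
grip_force: 6.3
```

The jaw is at its stop. Now over the block with the fingers opening.

Call:
move_arm(targets=[[[8,0,0],[0,0,0],1],[[12,0,-40],[0,0,0],1],[[50,0,-60],[0,0,0],-1],[[75,0,-60],[0,0,-0.03],-1],[[75,0,-60],[0,0,-0.03],-1]])

```text
clock: 7.42
tcp_pos: [0.5097, -0.0636, 0.121]
orientation: [0.001, 0.05, 0.999, -0.0]
wrist_force: [0.1, 0.3, -0.0]
finger_gap: 0.0545
grip_force: 0.0
```

Run:
```python
from h import *
vc()
s,p=wristcam('w3')
q=np.load('q.npy');c,n=np.cos(q[2]),np.sin(q[2])
for P in (p,env.read_camera('scene')):
  for t in('finished_centre',):
    for d in env.landmark_of(t,P)[:2]:
        e=np.array(d['centre'][:2])-q[:2];print(t,np.round([1e3*(c*e[0]+n*e[1]),1e3*(-n*e[0]+c*e[1]),1e3*d['centre'][2]],1),d['confidence'])
```

```text
t 7.42 vise xyz [ -2.4  -0.7 121. ] yaw_y rel vise y 0.55 F [ 0.1  0.3 -0. ] gap 0.05445024384188785
finished_centre [-7.4 -2.3 28.1] 0.9
finished_centre [-146.4   47.8   14.8] 0.8
finished_centre [-4.2 -2.1 28.4] 0.88
finished_centre [-143.4   46.1   14.4] 0.72
```

View pics/w3.png

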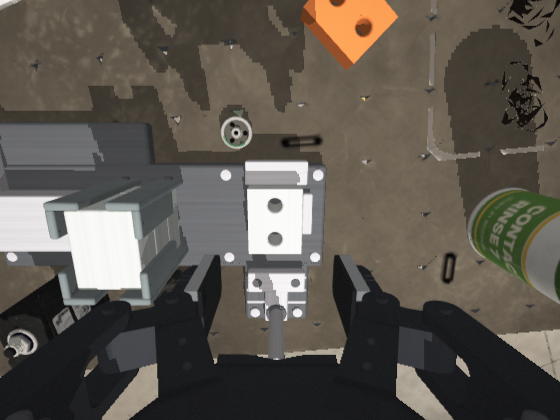

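The picture shows the block at (275,222) centred between the pads (205 to 345), the end stop at (307,213), and the jaw clear of the block. Descending to grip.

Call:
move_arm(targets=[[[1,0,0],[0,0,0.05],-1],[[1,0,40],[0,0,0.05],-1],[[1,0,80],[0,0,0.05],-1],[[1,0,98],[0,0,0.05],-1],[[1,0,98],[0,0,0.05],-1]])

```text
clock: 8.25
tcp_pos: [0.5078, -0.0631, 0.0205]
orientation: [-0.002, 0.054, 0.999, 0.001]
wrist_force: [0.1, 1.6, -0.8]
finger_gap: 0.0853
grip_force: 0.0
```

Call:
move_arm(targets=[[[0,0,0],[0,0,0],1],[[0,0,0],[0,0,0],1],[[0,0,0],[0,0,0],1],[[0,0,0],[0,0,0],1],[[0,0,0],[0,0,0],1]], squeeze=60)

```text
clock: 8.88
tcp_pos: [0.5103, -0.0641, 0.0236]
orientation: [0.001, 0.054, 0.999, -0.0]
wrist_force: [0.5, 0.8, 5.5]
finger_gap: 0.0386
grip_force: 62.0
```

Call:
move_arm(targets=[[[0,0,-10],[0,0,0],1],[[0,0,-40],[0,0,0],1],[[0,0,-90],[0,0,0],1],[[0,0,-140],[0,0,0],1],[[0,0,-190],[0,0,0],1]])

```text
clock: 9.5
tcp_pos: [0.5081, -0.0634, 0.2141]
orientation: [-0.0, 0.054, 0.999, 0.0]
wrist_force: [1.5, 0.3, -1.5]
finger_gap: 0.0386
grip_force: 61.9
```

Run:
```python
from h import *
vc()
for n in ('scene','side'):
    P=env.read_camera(n);save(P,'t_'+n)
    for t in('tray','earlier_centre','spray_can'):
        for d in env.landmark_of(t,P)[:1]: print(n,t,np.round(d['centre'],4),d['confidence'])
    for t in ('tray','earlier_centre'):
        for d in env.regions_of(t,P)[:1]:
            r=cv2.minAreaRect(np.argwhere(d['mask'])[:,::-1].astype(np.float32));print(t,d['mask'].sum(),r)
a=cv2.imread('pics/t_scene.png');b=cv2.imread('pics/t_side.png')
cv2.imwrite('pics/t.png',cv2.hconcat([cv2.resize(a[110:210,170:300],(390,300),interpolation=2),cv2.resize(b[150:250,220:350],(390,300),interpolation=2)]))
```

```text
t 9.5 vise xyz [ -4.1  -0.6 214.1] yaw_y rel vise y 0.06 F [ 1.5  0.3 -1.5] gap 0.03858161502461242
scene tray [0.5437 0.3782 0.0023] 0.98
scene earlier_centre [0.5469 0.3354 0.0174] 0.79
scene spray_can [ 0.5454  0.1363 -0.0021] 0.78
tray 1384 ((221.4268341064453, 157.84149169921875), (61.06394577026367, 33.57735824584961), 38.65980529785156)
earlier_centre 331 ((232.09230041503906, 160.16152954101562), (17.240827560424805, 22.326251983642578), 60.2551155090332)
side tray [ 0.5418  0.3744 -0.0044] 0.84
side earlier_centre [ 0.5381  0.3759 -0.    ] 0.68
side spray_can [ 0.5497  0.135  -0.0008] 0.72
earlier_centre 128 ((269.0, 198.5), (9.0, 14.0), 90.0)
```

View pics/t.png

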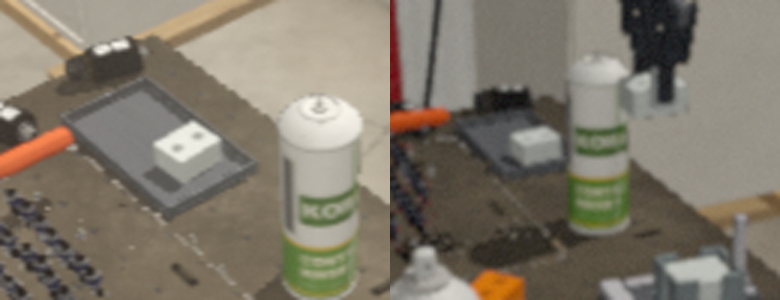

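The block is held between the pads. The earlier block is at (187,150) in the left crop and the free tray area lies to its upper left. I'll swing around the can on the robot side, high up.

Call:
move_arm(targets=[[[15,10,-40],[0,0,0],1],[[45,50,-60],[0,0,0],1],[[75,95,-66],[0,0,0],1],[[95,140,-66],[0,0,0],1],[[108,182,-66],[0,0,0],1]])

```text
clock: 10.72
tcp_pos: [0.4204, 0.1303, 0.2784]
orientation: [0.0, 0.054, 0.999, 0.0]
wrist_force: [0.7, -0.3, -1.5]
finger_gap: 0.0384
grip_force: 62.0
```

Call:
move_arm(targets=[[[0,50,-5],[0,0,0],1],[[-6,100,-10],[0,0,0],1],[[-12,150,-15],[0,0,0],1],[[-18,200,-20],[0,0,0],1],[[-24,244,-20],[0,0,0],1]])

```text
clock: 11.35
tcp_pos: [0.4719, 0.3709, 0.2982]
orientation: [0.0, 0.054, 0.999, 0.0]
wrist_force: [1.4, -0.8, -0.0]
finger_gap: 0.0384
grip_force: 62.0
```

Run:
```python
from h import *
s,p=wristcam('w4');print(s['clock'],s['tcp_pos'],s['orientation'],s['finger_gap'])
for t in('tray','earlier_centre'):
    for d in env.landmark_of(t,p)[:2]: print(t,np.round(d['centre'],4),d['confidence'],proj(p,d['centre']))
    for d in env.regions_of(t,p)[:2]:
        r=cv2.minAreaRect(np.argwhere(d['mask'])[:,::-1].astype(np.float32));print(t,d['mask'].sum(),r)
```

```text
11.35 [0.47189593 0.37089442 0.29823068] [1.83895235e-04 5.38586719e-02 9.98548546e-01 1.06454063e-04] 0.038361635123195514
tray [ 0.5442  0.3765 -0.0034] 0.6 [285.2 223.8]
tray 5200 ((285.13641357421875, 224.1973419189453), (73.43782043457031, 132.9616241455078), 85.8150863647461)
```

View pics/w4.png

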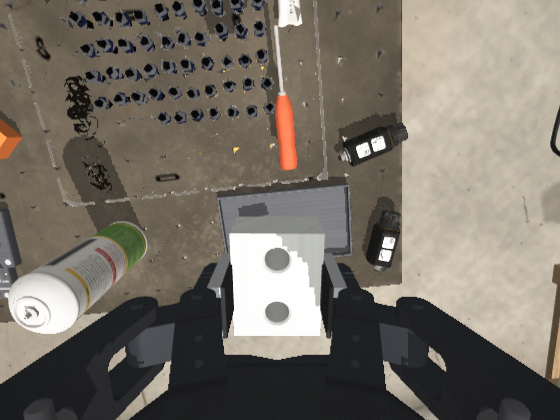

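The wrist view shows the tray rim corners at about (219,197), (349,185) and (352,253). The held block hides the earlier one, so I back-project the rim corners and refine the earlier block from the scene view.

```bash
cat >> h.py <<'E'
def back(p,uv,z):
    E=np.array(p['extrinsics']);f=210/np.tan(np.radians(p['fovy'])/2)
    d=E[:3,:3].T@np.array([(uv[0]-p['cx'])/f,-(uv[1]-p['cy'])/f,-1]);o=-E[:3,:3].T@E[:3,3]
    return o+d*(z-o[2])/d[2]
E
python3 - <<'E'
from h import *
s,p=wristcam('w5')
c=[back(p,u,.014) for u in((219,197),(349,185),(352,253))];print(np.round(c,4))
print(np.degrees(np.arctan2(*(c[1]-c[0])[1::-1])),np.linalg.norm(c[1]-c[0]),np.linalg.norm(c[2]-c[1]))
q=env.read_camera('scene');L=[env.landmark_of('earlier_centre',q)[0]['centre'] for _ in range(1)]
print(L)
# top face of the earlier block in scene: bright pixels
g=cv2.cvtColor(q['pixels'],cv2.COLOR_RGB2HSV);m=np.zeros(g.shape[:2],np.uint8)
m[145:175,212:250]=((g[145:175,212:250,2]>185)&(g[145:175,212:250,1]<40))*255
n,l,st,ce=cv2.connectedComponentsWithStats(m);i=1+st[1:,4].argmax();print(st[i],ce[i],back(q,ce[i],.029))
h=cv2.convexHull(np.argwhere(l==i)[:,::-1].astype(np.float32));r=cv2.minAreaRect(np.float32([back(q,u[0],.029)[:2]*1e3 for u in h]));print(r)
cv2.imwrite('pics/e.png',cv2.resize(cv2.cvtColor(q['pixels'],cv2.COLOR_RGB2BGR)[130:190,190:260],(700,600),interpolation=2))
E
```

```text
[[0.4884 0.286  0.014 ]
 [0.491  0.4671 0.014 ]
 [0.5925 0.4667 0.014 ]]
89.16335647069153 0.18112846217276585 0.10145720878539395
[[0.5487, 0.3363, 0.0167]]
[222 151  21  13 149] [231.71812081 157.01342282] [0.54969064 0.33462562 0.029     ]
((550.0101928710938, 334.6080017089844), (49.708518981933594, 40.71015167236328), 3.768822431564331)
```

View pics/e.png

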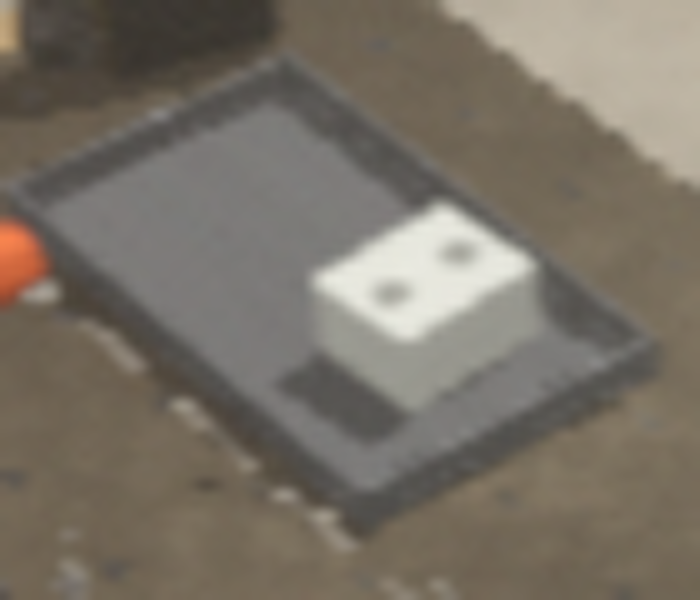

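Tray centre is about (0.542, 0.378) with yaw near 0. The earlier block is at (0.550, 0.335), with its far edge at y ≈ 0.356. I'll place at (0.542, 0.415), lining up the yaw and opening only partly.

Call:
move_arm(targets=[[[-32,25,30],[0,0,-0.3],1],[[-64,51,60],[0,0,-0.6],1],[[-64,51,110],[0,0,-0.6],1],[[-64,51,165],[0,0,-0.6],1],[[-64,51,215],[0,0,-0.6],1]])

```text
clock: 12.38
tcp_pos: [0.5408, 0.4113, 0.082]
orientation: [0.0, 0.003, 1.0, 0.0]
wrist_force: [-0.3, -0.1, -0.9]
finger_gap: 0.0383
grip_force: 62.0
```

Call:
move_arm(targets=[[[0,0,30],[0,0,0],1],[[0,0,55],[0,0,0],1],[[0,0,65],[0,0,0],1],[[0,0,65],[0,0,0],1]])

```text
clock: 12.88
tcp_pos: [0.5408, 0.412, 0.0184]
orientation: [-0.0, 0.002, 1.0, -0.0]
wrist_force: [-0.3, -0.0, -0.9]
finger_gap: 0.0385
grip_force: 62.0
```

Call:
move_arm(targets=[[[0,3,3],[0,0,0],1],[[0,3,6],[0,0,0],1],[[0,3,7],[0,0,0],1],[[0,3,7],[0,0,0],1]])

```text
clock: 13.38
tcp_pos: [0.5408, 0.4158, 0.0114]
orientation: [0.0, 0.002, 1.0, 0.0]
wrist_force: [-0.0, 0.3, -1.2]
finger_gap: 0.0388
grip_force: 62.0
```

Call:
move_arm(targets=[[[0,0,1],[0,0,0],1],[[0,0,2],[0,0,0],1],[[0,0,2],[0,0,0],1]])

```text
clock: 13.75
tcp_pos: [0.5409, 0.4158, 0.0106]
orientation: [0.0, 0.002, 1.0, 0.0]
wrist_force: [-2.8, -0.6, 6.1]
finger_gap: 0.0387
grip_force: 62.9
```

Call:
move_arm(targets=[[[0,0,1],[0,0,0],-0.15],[[0,0,0],[0,0,0],-0.15],[[0,0,0],[0,0,0],-0.15],[[0,0,0],[0,0,0],-0.15]])

```text
clock: 14.25
tcp_pos: [0.5408, 0.4156, 0.0092]
orientation: [-0.0, 0.002, 1.0, -0.0]
wrist_force: [-0.5, -0.1, 0.1]
finger_gap: 0.0494
grip_force: 0.0
```

Call:
move_arm(targets=[[[0,0,-20],[0,0,0],-0.15],[[0,0,-50],[0,0,0],-0.15],[[0,0,-100],[0,0,0],-0.15],[[0,0,-160],[0,0,0],-0.15],[[0,0,-220],[0,0,0],0]])

```text
clock: 14.88
tcp_pos: [0.5406, 0.4155, 0.231]
orientation: [-0.0, 0.002, 1.0, 0.0]
wrist_force: [0.7, -0.1, -0.1]
finger_gap: 0.0427
grip_force: 0.0
```

Run:
```python
from h import *
s,p=wristcam('w6');print(s['clock'],s['tcp_pos'],s['orientation'],s['finger_gap'])
for d in env.landmark_of('earlier_centre',p)[:3]: print(np.round(d['centre'],4),d['confidence'],proj(p,d['centre']))
```

```text
14.875 [0.54058937 0.41553143 0.23102596] [-1.18549055e-05  1.88109857e-03  9.99998230e-01  3.16409590e-05] 0.04266404612567297
[0.5528 0.3332 0.0125] 0.59 [206.6 197.5]
```

View pics/w6.png

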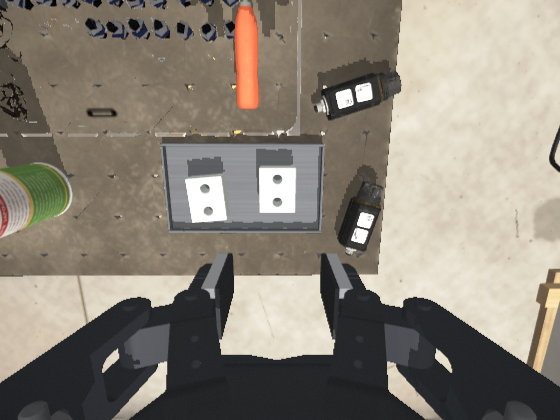

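Both blocks lie flat in the tray, earlier one at (206,199), new one at (277,190), well apart. Now to the pusher post, by the same detour round the can.

Call:
move_arm(targets=[[[40,-30,-30],[0,0,0],-1],[[80,-75,-50],[0,0,0],-1],[[110,-125,-50],[0,0,0],-1],[[120,-180,-50],[0,0,0],-1],[[120,-235,-50],[0,0,0],-1]])

```text
clock: 15.6
tcp_pos: [0.4186, 0.1799, 0.2793]
orientation: [0.0, 0.001, 1.0, 0.0]
wrist_force: [1.1, 0.4, 0.1]
finger_gap: 0.0856
grip_force: 0.0
```

Call:
move_arm(targets=[[[0,-55,0],[0,0,0],-1],[[0,-110,0],[0,0,0],-1],[[0,-165,0],[0,0,0.2],-1],[[0,-220,0],[0,0,0.4],-1],[[0,-275,0],[0,0,0.61],-1]])

```text
clock: 16.23
tcp_pos: [0.4185, -0.0956, 0.2791]
orientation: [0.0, 0.056, 0.998, 0.0]
wrist_force: [-0.1, -0.6, 0.3]
finger_gap: 0.0857
grip_force: 0.0
```

Run:
```python
from h import *
vc()
s,p=wristcam('w7')
q=np.load('q.npy');c,n=np.cos(q[2]),np.sin(q[2])
for P in (p,env.read_camera('side'),env.read_camera('scene')):
  for t in('pusher_post_top',):
    for d in env.landmark_of(t,P)[:2]:
        e=np.array(d['centre'][:2])-q[:2];print(t,np.round([1e3*(c*e[0]+n*e[1]),1e3*(-n*e[0]+c*e[1]),1e3*d['centre'][2]],1),d['confidence'],proj(P,d['centre']))
x0=None
```

```text
t 16.23 vise xyz [-89.6 -42.4 279.1] yaw_y rel vise y -0.11 F [-0.1 -0.6  0.3] gap 0.08574545325000796
pusher_post_top [ -59.9 -223.2   86.6] 0.55 [114.5 217.9]
pusher_post_top [ 1.000e-01 -1.003e+02  7.920e+01] 0.49 [227.8 264.1]
pusher_post_top [ -63.9 -221.8   83.2] 0.73 [316.3 272.9]
```

Call:
move_arm(targets=[[[-10,-55,20],[0,0,0],-1],[[-20,-110,60],[0,0,0],-1],[[-28,-165,100],[0,0,0],-1],[[-28,-181,140],[0,0,0],-1],[[-28,-181,140],[0,0,0],-1]])

```text
clock: 17.15
tcp_pos: [0.4252, -0.2748, 0.1357]
orientation: [-0.003, 0.055, 0.998, 0.002]
wrist_force: [-0.1, -0.1, 0.7]
finger_gap: 0.0855
grip_force: 0.0
```

Run:
```python
from h import *
vc()
s,p=wristcam('w8')
q=np.load('q.npy');c,n=np.cos(q[2]),np.sin(q[2])
for P in (p,):
  for t in('pusher_post_top',):
    for d in env.landmark_of(t,P)[:2]:
        e=np.array(d['centre'][:2])-q[:2];print(t,np.round([1e3*(c*e[0]+n*e[1]),1e3*(-n*e[0]+c*e[1]),1e3*d['centre'][2]],1),d['confidence'],proj(P,d['centre']))
```

```text
t 17.15 vise xyz [ -63.4 -219.9  135.7] yaw_y rel vise y -0.02 F [-0.1 -0.1  0.7] gap 0.08546407519912871
pusher_post_top [ -60.  -221.7   87.4] 0.61 [272.5 241.1]
```

View pics/w8.png

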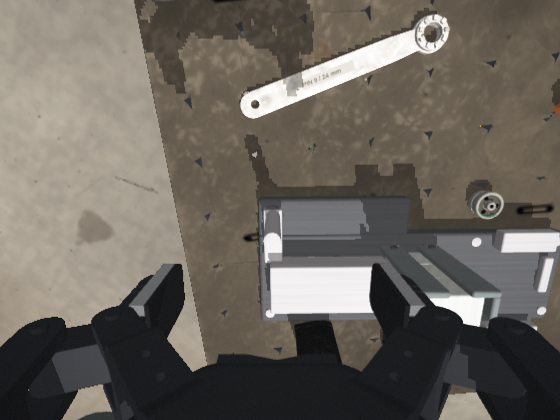

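The post top is at (273,240), centred between the pads. Descend and grip along the feed direction.

Call:
move_arm(targets=[[[-2,-2,0],[0,0,0],-1],[[-2,-2,40],[0,0,0],-1],[[-2,-2,80],[0,0,0],-1],[[-2,-2,82],[0,0,0],-1],[[-2,-2,82],[0,0,0],0.3]])

```text
clock: 17.88
tcp_pos: [0.4298, -0.2793, 0.0591]
orientation: [0.001, 0.055, 0.999, -0.001]
wrist_force: [-0.3, 0.6, -0.5]
finger_gap: 0.0699
grip_force: 0.0
```

Call:
move_arm(targets=[[[0,0,0],[0,0,0],1],[[0,0,0],[0,0,0],1],[[0,0,0],[0,0,0],1],[[0,0,0],[0,0,0],1]], squeeze=30)

```text
clock: 18.38
tcp_pos: [0.429, -0.2792, 0.058]
orientation: [0.001, 0.055, 0.998, -0.0]
wrist_force: [-1.1, 1.4, 6.5]
finger_gap: 0.0113
grip_force: 29.2
```

```bash
python3 -c "
from h import *
vc()"
```

```text
t 18.38 vise xyz [ -59.1 -223.8   58. ] yaw_y rel vise y -0.04 F [-1.1  1.4  6.5] gap 0.011313204022022088
```

Call:
move_arm(targets=[[[0,8,0],[0,0,0],1],[[0,18,0],[0,0,0],1],[[0,28,0],[0,0,0],1],[[0,38,0],[0,0,0],1],[[0,48,0],[0,0,0],1]])

```text
clock: 19.0
tcp_pos: [0.4337, -0.2328, 0.058]
orientation: [-0.0, 0.056, 0.998, -0.002]
wrist_force: [-3.2, -5.2, 6.0]
finger_gap: 0.011
grip_force: 29.7
```

Call:
move_arm(targets=[[[0,10,0],[0,0,0],1],[[0,20,0],[0,0,0],1],[[0,30,0],[0,0,0],1],[[0,40,0],[0,0,0],1],[[0,50,0],[0,0,0],1]])

```text
clock: 19.62
tcp_pos: [0.4388, -0.1826, 0.058]
orientation: [-0.001, 0.056, 0.998, -0.002]
wrist_force: [-5.7, -4.4, 7.8]
finger_gap: 0.0107
grip_force: 29.9
```

```bash
python3 -c "
from h import *
vc()"
```

```text
t 19.62 vise xyz [ -60.  -126.7   58. ] yaw_y rel vise y -0.1 F [-5.7 -4.4  7.8] gap 0.010743047857929636
```

Call:
move_arm(targets=[[[1,3,0],[0,0,0],1],[[1,6,0],[0,0,0],1],[[1,8,0],[0,0,0],1],[[1,9,0],[0,0,0],1],[[1,9,0],[0,0,0],1]])

```text
clock: 20.25
tcp_pos: [0.4395, -0.1756, 0.058]
orientation: [0.0, 0.056, 0.998, -0.003]
wrist_force: [-3.4, -10.5, 4.8]
finger_gap: 0.0111
grip_force: 29.8
```

Call:
move_arm(targets=[[[0,1,0],[0,0,0],1],[[0,2,0],[0,0,0],1],[[0,2,0],[0,0,0],1]])

```text
clock: 20.62
tcp_pos: [0.4395, -0.1756, 0.058]
orientation: [-0.0, 0.057, 0.998, -0.005]
wrist_force: [-5.3, -17.1, 2.4]
finger_gap: 0.011
grip_force: 30.1
```

Run:
```python
from h import *
vc()
q=np.load('q.npy');c,n=np.cos(q[2]),np.sin(q[2])
for nm in('side','scene'):
  P=env.read_camera(nm);save(P,'f_'+nm)
  for t in('blank1_centre',):
    for d in env.landmark_of(t,P)[:3]:
        e=np.array(d['centre'][:2])-q[:2];print(t,np.round([1e3*(c*e[0]+n*e[1]),1e3*(-n*e[0]+c*e[1]),1e3*d['centre'][2]],1),d['confidence'],proj(P,d['centre']))
```

```text
t 20.62 vise xyz [ -60.  -119.6   58. ] yaw_y rel vise y -0.22 F [ -5.3 -17.1   2.4] gap 0.010951842196995413
blank1_centre [85.3 -3.3 85.9] 0.59 [336.7 222.4]
```

Run:
```python
import cv2
a=cv2.imread('pics/f_scene.png');b=cv2.imread('pics/f_side.png')
cv2.imwrite('pics/f.png',cv2.hconcat([cv2.resize(a[190:310,270:400],(390,360),interpolation=2),cv2.resize(b[190:310,250:380],(390,360),interpolation=2)]))
```

```text
(no output)
```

View pics/f.png

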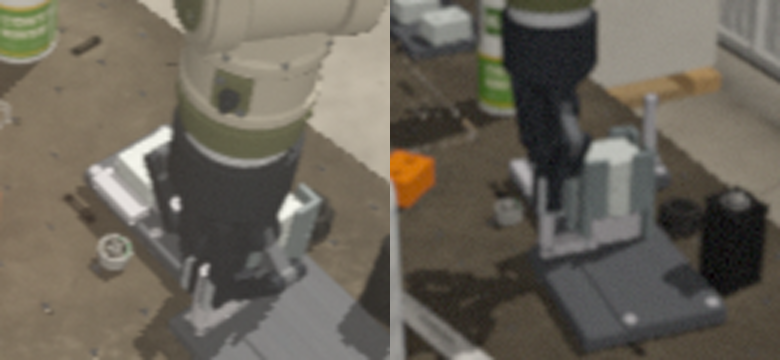

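The arm hides most of the seat here, though a blank shows by the jaws. My picture budget is used up, so from here I check by numbers only, back-projecting the bright top face from the wrist camera.

```bash
cat >> h.py <<'E'
def v2w(x,y,z):
    q=np.load('q.npy');c,n=np.cos(q[2]),np.sin(q[2]);return (q[0]+(c*x-n*y)/1e3,q[1]+(n*x+c*y)/1e3,z/1e3)
def topview(p,z=42,x0=-60,x1=100,y0=-80,y1=50,k=2):
    """rectify the plane z (mm) in vise axes; rows = y, cols = x"""
    src=np.float32([proj(p,v2w(x,y,z)) for x,y in((x0,y0),(x1,y0),(x1,y1),(x0,y1))])
    dst=np.float32([(0,0),((x1-x0)*k,0),((x1-x0)*k,(y1-y0)*k),(0,(y1-y0)*k)])
    return cv2.warpPerspective(p['pixels'],cv2.getPerspectiveTransform(src,dst),((x1-x0)*k,(y1-y0)*k))
def w2v(w):
    q=np.load('q.npy');c,n=np.cos(q[2]),np.sin(q[2]);e=1e3*(np.array(w[:2])-q[:2]);return np.round([c*e[0]+n*e[1],-n*e[0]+c*e[1],1e3*w[2]],1)
E
python3 - <<'E'
from h import *
s,p=wristcam('w9')
print(proj(p,v2w(-2.5,0,42)))
for t in('blank1_centre','finished_centre','seat','jaw_post_top','pusher_post_top'):
    for d in env.landmark_of(t,p)[:3]: print(t,w2v(d['centre']),d['confidence'],proj(p,d['centre']))
im=topview(p);g=cv2.cvtColor(im,cv2.COLOR_RGB2GRAY)
print(cv2.resize(g,(40,33),interpolation=cv2.INTER_AREA)//26)
E
```

```text
[477.7 345.3]
blank1_centre [-6.4  0.6 30.2] 0.71 [468.3 327.4]
finished_centre [ -62.6 -121.3   88.3] 0.36 [270.  294.9]
pusher_post_top [ -62.8 -119.9   87.5] 0.63 [273.7 293.5]
[[3 3 5 ... 0 0 0]
 [3 3 5 ... 0 0 0]
 [3 3 5 ... 0 0 0]
 ...
 [0 0 0 ... 0 0 0]
 [0 0 0 ... 0 0 0]
 [0 0 0 ... 0 0 0]]
```

Call:
move_arm(targets=[[[1,2,0],[0,0,0],1],[[1,4,0],[0,0,0],1],[[1,4,0],[0,0,0],1]], squeeze=50)

```text
clock: 21.5
tcp_pos: [0.4396, -0.1756, 0.0582]
orientation: [-0.0, 0.058, 0.998, -0.009]
wrist_force: [-6.9, -31.3, -5.2]
finger_gap: 0.0106
grip_force: 49.0
```

```bash
python3 -c "
from h import *
vc()
s,p=wristcam('w10')
for t in('blank1_centre','seat','pusher_post_top','magazine_foot'):
    for d in env.landmark_of(t,p)[:2]: print(t,w2v(d['centre']),d['confidence'])
# top-face patch: bright columns/rows near seat
im=topview(p,42,-40,40,-70,40,2);g=cv2.cvtColor(im,cv2.COLOR_RGB2GRAY)
np.set_printoptions(linewidth=250,threshold=10000)
print(cv2.resize(g,(40,37),interpolation=3)//26)
"
```

```text
t 21.5 vise xyz [ -59.9 -119.6   58.2] yaw_y rel vise y -0.36 F [ -6.9 -31.3  -5.2] gap 0.010606119542769802
blank1_centre [-3.5 -2.7 29.6] 0.86
pusher_post_top [ -59.2 -121.    90.5] 0.66
[[3 2 1 1 1 1 1 1 2 2 2 2 2 3 3 3 3 3 3 3 3 3 2 2 2 1 1 1 1 1 1 1 1 1 1 1 1 1 1 1]
 [3 3 1 1 1 1 1 1 1 2 2 2 2 3 3 3 3 3 3 3 3 3 3 3 3 2 1 1 1 1 1 1 1 1 1 1 1 1 1 1]
 [3 3 2 1 1 1 1 1 1 1 2 2 2 2 3 3 3 3 3 3 3 3 3 3 3 2 1 1 1 2 1 1 1 1 1 1 1 1 1 1]
 [3 3 3 1 1 1 1 1 1 1 1 2 2 2 2 2 2 2 2 2 2 2 2 2 2 1 1 1 1 1 2 1 1 1 1 1 1 1 1 1]
 [3 3 4 3 1 1 1 1 1 1 1 1 2 2 2 2 2 2 3 3 2 1 1 1 1 1 1 1 1 1 1 2 1 1 1 1 1 1 1 1]
 [3 3 4 5 3 1 1 1 1 1 1 1 1 2 2 2 3 8 9 9 9 4 1 1 1 1 1 1 1 1 1 1 1 2 1 1 1 1 1 1]
 [3 3 4 5 5 2 1 1 1 1 1 1 1 1 2 2 2 3 8 9 9 9 5 1 1 1 1 1 1 1 1 1 1 1 2 1 1 1 1 1]
 [3 3 4 5 5 5 2 1 1 1 1 1 1 1 1 2 2 2 2 7 9 9 9 6 1 1 1 1 1 1 1 1 1 1 1 2 1 1 1 1]
 [3 3 4 5 5 5 4 2 1 1 1 1 1 1 1 1 2 2 2 2 6 9 9 9 7 2 1 1 1 1 1 1 1 1 1 1 1 1 1 1]
 [3 3 4 5 5 5 5 4 1 1 1 1 1 1 1 1 1 1 1 1 1 2 5 8 9 7 2 1 1 1 1 1 1 1 1 1 1 2 2 1]
 [3 3 4 5 5 5 5 5 4 1 1 1 1 1 1 1 1 1 1 1 1 1 1 1 2 2 2 2 2 2 2 2 2 2 2 2 2 2 2 2
[... 1460 characters left out ...]
 8 2 1 1 1 1 1 1 1 1 1 1 1 2 2 2 2]
 [5 5 5 5 5 5 5 6 9 9 9 9 9 9 9 9 9 9 9 9 9 9 9 9 8 1 1 1 1 1 1 1 1 1 1 1 1 1 1 1]
 [4 5 5 5 5 5 5 5 5 5 5 5 5 5 5 5 5 6 5 5 5 5 5 5 5 3 1 1 1 1 1 1 1 1 1 1 1 1 1 1]
 [4 4 4 5 5 5 5 5 5 5 5 5 4 5 5 5 5 5 5 5 5 5 5 5 4 4 2 1 1 1 1 1 1 1 1 1 1 1 1 1]
 [4 4 4 4 5 5 5 5 5 5 4 5 5 5 5 5 5 5 5 5 5 5 5 5 4 4 4 2 1 1 1 1 1 1 1 1 1 1 1 1]
 [4 4 4 4 4 5 5 5 5 5 5 4 5 5 4 5 5 5 5 5 5 4 4 5 5 4 5 4 2 1 1 1 1 1 1 1 1 1 1 1]
 [4 4 4 4 4 4 4 4 5 5 5 5 4 4 5 5 5 5 5 5 5 4 4 5 5 4 4 4 4 1 1 1 1 1 1 1 1 1 1 1]
 [4 4 4 4 4 4 4 4 4 4 5 5 4 4 5 5 5 4 4 4 4 4 4 5 5 4 4 4 4 3 1 1 1 1 1 1 1 1 1 1]
 [2 3 3 4 4 4 4 4 4 4 4 4 5 4 4 4 4 4 4 4 4 4 4 4 4 4 4 4 4 4 3 1 1 1 1 1 1 1 1 1]]
```

The rectified view shows the blank's top face from y ≈ -19.5 to +19.2 mm, so it is at the end stop, and 31 N moved nothing further. Drawing the pusher back.

Call:
move_arm(targets=[[[0,-8,0],[0,0,0],1],[[0,-18,0],[0,0,0],1],[[0,-30,0],[0,0,0],1],[[-1,-42,0],[0,0,0],1],[[-1,-54,0],[0,0,0],1]])

```text
clock: 22.38
tcp_pos: [0.435, -0.2192, 0.058]
orientation: [0.001, 0.054, 0.999, 0.001]
wrist_force: [2.3, 5.3, 8.4]
finger_gap: 0.0104
grip_force: 50.2
```

Call:
move_arm(targets=[[[0,-12,0],[0,0,0],1],[[0,-24,0],[0,0,0],1],[[0,-36,0],[0,0,0],1],[[-1,-47,0],[0,0,0],1],[[-1,-54,0],[0,0,0],1]])

```text
clock: 23.0
tcp_pos: [0.4296, -0.2732, 0.058]
orientation: [0.001, 0.055, 0.999, 0.001]
wrist_force: [0.4, 4.6, 9.4]
finger_gap: 0.0105
grip_force: 50.2
```

Call:
move_arm(targets=[[[0,-2,0],[0,0,0],1],[[0,-4,0],[0,0,0],1],[[0,-4,0],[0,0,0],1]])

```text
clock: 23.38
tcp_pos: [0.4292, -0.2773, 0.058]
orientation: [0.001, 0.055, 0.998, 0.0]
wrist_force: [-1.5, 2.1, 8.7]
finger_gap: 0.0105
grip_force: 50.1
```

```bash
python3 -c "
from h import *
vc()"
```

```text
t 23.38 vise xyz [ -59.1 -221.9   58. ] yaw_y rel vise y -0.01 F [-1.5  2.1  8.7] gap 0.010520032806031289
```

Call:
move_arm(targets=[[[0,-2,0],[0,0,0],1],[[0,-4,0],[0,0,0],1],[[0,-5,0],[0,0,0],1],[[0,-5,0],[0,0,0],1]])

```text
clock: 23.88
tcp_pos: [0.4287, -0.2822, 0.058]
orientation: [0.001, 0.055, 0.999, 0.001]
wrist_force: [0.1, 2.1, 7.4]
finger_gap: 0.0102
grip_force: 50.1
```

Call:
move_arm(targets=[[[0,-1,0],[0,0,0],1],[[0,-2,0],[0,0,0],1],[[0,-2,0],[0,0,0],1]])

```text
clock: 24.25
tcp_pos: [0.4286, -0.2822, 0.058]
orientation: [0.001, 0.054, 0.999, 0.002]
wrist_force: [1.5, 8.5, 12.1]
finger_gap: 0.0101
grip_force: 50.4
```

```bash
python3 -c "
from h import *
vc()"
```

```text
t 24.25 vise xyz [ -59.1 -226.8   58. ] yaw_y rel vise y 0.06 F [ 1.5  8.5 12.1] gap 0.010088411992154605
```

Call:
move_arm(targets=[[[0,2,0],[0,0,0],0.4],[[0,2,0],[0,0,0],0.4],[[0,2,0],[0,0,0],0.4],[[0,2,-20],[0,0,0],0.4],[[0,2,-60],[0,0,0],0.4]])

```text
clock: 24.88
tcp_pos: [0.4268, -0.2821, 0.116]
orientation: [-0.002, 0.055, 0.998, 0.001]
wrist_force: [0.7, -1.0, 0.1]
finger_gap: 0.0255
grip_force: 0.0
```

Call:
move_arm(targets=[[[0,0,-50],[0,0,0],1],[[-20,40,-100],[0,0,0],1],[[-40,80,-140],[0,0,0],1],[[-50,120,-140],[0,0,0],1],[[-50,120,-140],[0,0,0],1]])

```text
clock: 25.5
tcp_pos: [0.492, -0.1673, 0.2578]
orientation: [0.001, 0.053, 0.999, -0.0]
wrist_force: [0.5, -0.6, -0.3]
finger_gap: 0.0003
grip_force: 0.0
```

Run:
```python
from h import *
np.set_printoptions(linewidth=250,threshold=10000)
vc()
s,p=wristcam('w11')
for P in (p,env.read_camera('side'),env.read_camera('scene')):
  for t in('blank1_centre','blank2_centre','blank3_centre','pusher_post_top','jaw_post_top'):
    for d in env.landmark_of(t,P)[:2]: print(t,w2v(d['centre']),d['confidence'])
im=topview(p,42,-40,40,-60,40,2);g=cv2.cvtColor(im,cv2.COLOR_RGB2GRAY)
print(cv2.resize(g,(40,25),interpolation=3)//26)
im=topview(p,68,-40,40,-140,-60,2);g=cv2.cvtColor(im,cv2.COLOR_RGB2GRAY)
print(cv2.resize(g,(40,20),interpolation=3)//26)
```

```text
t 25.5 vise xyz [  -8.7 -105.6  257.8] yaw_y rel vise y 0.19 F [ 0.5 -0.6 -0.3] gap 0.0003454674440793734
blank1_centre [-1.1 -2.2 29.1] 0.81
blank3_centre [ 10.1 202.5  -4. ] 0.51
pusher_post_top [ -58.6 -226.2   86.4] 0.79
jaw_post_top [87.9 -1.3 83.7] 0.91
blank1_centre [ 0.4  0.5 32.5] 0.59
blank2_centre [ -0.2 -99.8  27.2] 0.52
blank3_centre [ -0.9 -98.8  54.1] 0.56
pusher_post_top [ -63.9 -224.6   83.2] 0.88
pusher_post_top [-61.4 -29.7  -3.4] 0.69
jaw_post_top [84.2 -0.7 86.5] 0.43
blank1_centre [  0.6 -98.9  55.9] 0.7
blank1_centre [-1.4  1.2 28. ] 0.65
blank2_centre [-179.8 -169.7   -5.4] 0.66
blank2_centre [  -0.5 -103.4   31.3] 0.62
blank3_centre [  0.7 -94.1  57.8] 0.7
pusher_post_top [ -59.6 -226.3   85.5] 0.67
jaw_post_top [83.   0.5 87.6] 0.72
[[5 5 5 5 5 5 5 5 5 5 5 5 5 5 5 5 5 5 5 5 5 5 5 5 5 5 5 5 5 5 5 5 5 5 5 5 5 5 5 4]
 [5 5 5 5 5 5 5 5 5 5 5 5 5 5 5 5 5 5 5 5 5 5 5 5 5 5 5 5 5 5 5 5 5 5 5 5 5 5 5 4]
 [5 6 6 5 5 5 5 5 5 5 5 5 5 5 5 5 5 5 5 5 5 5 5 5 5 5 5 5 5 5 5 5 5 5 5 5 5 5 5 4]
 [8 9 9 9 6 5 5 5 5 5 5 5 5 5 5 5 5 5 5 5 5 5 5 5 5 5 5 5 5 5 5 5 6 8 9 9 8 5 5 4]
[... 2705 characters left out ...]
 8 8 8 8 8 8 8 8 8 7 5 4 3 2 2 1 1]
 [3 3 3 3 3 3 3 5 7 8 9 9 9 9 9 9 9 9 9 9 9 9 9 8 8 8 8 8 8 8 8 8 6 3 3 3 3 3 3 4]
 [3 3 3 3 3 3 3 5 7 8 9 9 9 9 9 9 9 9 9 9 9 9 8 8 8 8 8 8 8 8 8 8 6 3 3 3 3 3 3 5]
 [3 3 3 3 3 3 3 5 7 8 7 7 7 7 7 7 7 7 7 7 7 7 6 6 6 6 6 6 6 6 6 6 5 3 3 3 3 3 3 5]
 [5 5 4 4 3 3 3 5 7 7 4 3 3 3 3 4 4 5 5 5 5 5 5 4 3 3 3 3 3 3 3 3 3 3 3 3 3 3 3 5]
 [5 5 5 5 5 4 4 5 7 7 7 7 7 7 7 7 7 7 7 5 5 5 5 5 5 4 4 4 3 3 5 7 7 7 7 7 7 7 7 7]
 [5 5 5 5 5 5 5 5 5 5 5 5 5 5 5 5 5 5 5 5 5 5 5 5 5 5 5 5 5 5 5 5 5 5 5 5 5 5 5 4]
 [5 5 5 5 5 5 5 5 5 5 5 5 5 5 5 5 5 5 5 5 5 5 5 5 5 5 5 5 5 5 5 5 5 5 5 4 4 4 4 4]
 [5 5 5 5 5 5 5 5 5 5 5 5 5 5 5 5 5 5 5 5 5 5 5 5 5 5 5 5 5 5 5 5 5 5 5 4 4 4 3 4]]
```

The stack has dropped: blank2 is at z ≈ 28 and blank3 at about 55. The fed blank is seated with y from -20 to +20, and the pusher is back. Now to the +x side of the jaw post to shut the jaw.

Call:
move_arm(targets=[[[-35,30,10],[0,0,0],1],[[-75,65,20],[0,0,0],1],[[-121,106,50],[0,0,0],1],[[-121,106,100],[0,0,0],1],[[-121,106,130],[0,0,0],1]])

```text
clock: 27.02
tcp_pos: [0.6224, -0.0757, 0.124]
orientation: [-0.002, 0.054, 0.999, 0.0]
wrist_force: [0.3, -0.0, 0.3]
finger_gap: -0.0001
grip_force: 0.0
```

Call:
move_arm(targets=[[[0,0,0],[0,0,0],1],[[0,0,35],[0,0,0],1],[[0,0,67],[0,0,0],1],[[0,0,67],[0,0,0],1]])

```text
clock: 27.52
tcp_pos: [0.6219, -0.0772, 0.0598]
orientation: [-0.001, 0.055, 0.998, 0.0]
wrist_force: [-0.5, -0.2, 0.4]
finger_gap: 0.0001
grip_force: 0.0
```

```bash
python3 -c "
from h import *
vc()"
```

```text
t 27.52 vise xyz [110.5  -1.9  59.8] yaw_y rel vise y -0.06 F [-0.5 -0.2  0.4] gap 5.331733341456617e-05
```

Call:
move_arm(targets=[[[5,2,0],[0,0,0],1],[[11,2,0],[0,0,0],1],[[16,2,0],[0,0,0],1],[[21,2,0],[0,0,0],1],[[25,2,0],[0,0,0],1]])

```text
clock: 28.15
tcp_pos: [0.599, -0.0728, 0.0613]
orientation: [0.001, 0.055, 0.998, -0.0]
wrist_force: [3.6, -1.1, 2.1]
finger_gap: -0.0001
grip_force: 2.1
```

Call:
move_arm(targets=[[[2,0,0],[0,0,0],1],[[4,0,0],[0,0,0],1],[[6,0,0],[0,0,0],1],[[7,0,0],[0,0,0],1],[[7,0,0],[0,0,0],1]])

```text
clock: 28.78
tcp_pos: [0.5913, -0.0718, 0.0603]
orientation: [-0.0, 0.055, 0.998, -0.0]
wrist_force: [3.6, -2.0, 3.3]
finger_gap: -0.0002
grip_force: 2.2
```

Call:
move_arm(targets=[[[1,0,0],[0,0,0],1],[[2,0,0],[0,0,0],1],[[2,0,0],[0,0,0],1]])

```text
clock: 29.15
tcp_pos: [0.5912, -0.0718, 0.0604]
orientation: [0.002, 0.055, 0.998, -0.0]
wrist_force: [9.2, -3.0, -0.8]
finger_gap: 0.0002
grip_force: 4.5
```

```bash
python3 -c "
from h import *
vc()"
```

```text
t 29.15 vise xyz [79.5  0.1 60.4] yaw_y rel vise y -0.04 F [ 9.2 -3.  -0.8] gap 0.00016190232661687827
```

Call:
move_arm(targets=[[[2,0,0],[0,0,0],1],[[4,0,0],[0,0,0],1],[[5,0,0],[0,0,0],1],[[5,0,0],[0,0,0],1]])

```text
clock: 29.65
tcp_pos: [0.5912, -0.0718, 0.0607]
orientation: [0.006, 0.055, 0.998, -0.0]
wrist_force: [21.4, -2.9, -11.3]
finger_gap: -0.0002
grip_force: 10.7
```

Call:
move_arm(targets=[[[-6,0,0],[0,0,0],1],[[-15,0,0],[0,0,0],1],[[-20,0,-40],[0,0,0],1],[[-15,0,-100],[0,0,0],1],[[0,0,-155],[0,0,0],1]])

```text
clock: 30.28
tcp_pos: [0.5829, -0.0703, 0.2155]
orientation: [-0.002, 0.055, 0.998, 0.001]
wrist_force: [0.4, -0.1, -0.2]
finger_gap: 0.0
grip_force: 0.0
```

Call:
move_arm(targets=[[[40,-20,0],[0,0,0],1],[[80,-40,0],[0,0,0],1],[[90,-50,0],[0,0,0],1],[[90,-50,0],[0,0,0],1]])

```text
clock: 30.78
tcp_pos: [0.4886, -0.1108, 0.2149]
orientation: [-0.001, 0.056, 0.998, 0.0]
wrist_force: [0.4, -0.4, 1.0]
finger_gap: 0.0003
grip_force: 0.0
```

Run:
```python
from h import *
np.set_printoptions(linewidth=250,threshold=10000)
vc()
s,p=wristcam('w12')
for P in (p,env.read_camera('side'),env.read_camera('scene')):
  for t in('blank1_centre','pusher_post_top','jaw_post_top'):
    for d in env.landmark_of(t,P)[:2]: print(t,w2v(d['centre']),d['confidence'])
  for t in('nut','insert','module','spray_can','wrench','earlier_centre','finished_centre'):
    for d in env.landmark_of(t,P)[:2]: print(t,np.round(d['centre'],4),d['confidence'])
im=topview(p,42,-40,40,-60,40,2);g=cv2.cvtColor(im,cv2.COLOR_RGB2GRAY)
print(cv2.resize(g,(40,25),interpolation=3)[6:]//26)
```

```text
t 30.77 vise xyz [-18.3 -49.9 214.9] yaw_y rel vise y -0.12 F [ 0.4 -0.4  1. ] gap 0.00033901078175332147
blank1_centre [-4.4 -1.6 29.8] 0.64
blank1_centre [61.2  1.2 81.1] 0.48
pusher_post_top [ -60.  -226.    86.2] 0.94
jaw_post_top [66.1 -2.6 82.7] 0.93
nut [ 0.5829 -0.1653  0.0035] 0.86
insert [ 0.4461 -0.0885  0.0006] 0.7
module [ 0.5694 -0.2531  0.0019] 0.63
module [ 0.447  -0.0892  0.0032] 0.44
spray_can [ 0.5416  0.1384 -0.0012] 0.98
wrench [ 0.3175 -0.2093 -0.0014] 0.96
wrench [ 0.5001 -0.1623  0.0544] 0.74
finished_centre [ 3.723e-01 -2.000e-04  1.390e-02] 0.77
blank1_centre [ 1.2 -0.8 29.4] 0.65
pusher_post_top [ -63.2 -225.3   85.4] 0.79
jaw_post_top [-3.  -3.4 33.4] 0.6
jaw_post_top [63.3 -3.7 83.8] 0.41
nut [ 0.5784 -0.1587  0.0028] 0.43
insert [0.552  0.3335 0.0154] 0.42
insert [ 0.4434 -0.0855 -0.0036] 0.37
module [ 0.5016 -0.1657  0.0285] 0.43
spray_can [ 0.5477  0.1394 -0.004 ] 0.6
wrench [ 0.3212 -0.208  -0.0027] 0.78
earlier_centre [0.5576 0.3323 0.018 ] 0.63
earlier_centre [ 0.5763 -0.0725  0.0842] 0.28
finished_centre [ 3.699e-01 -1.000e-04  1.220e-02] 0.67
fini
[... 1486 characters left out ...]
 9 9 9 9 9 9 9 9 9 9 9 9 9 9 8 7 7]
 [9 7 6 6 6 5 7 9 9 9 9 9 9 9 9 9 9 9 9 9 9 9 9 9 9 9 9 9 9 9 9 9 7 6 7 9 9 7 4 4]
 [9 8 7 7 7 5 6 9 9 9 9 9 9 9 9 9 9 9 9 9 9 9 9 9 9 9 9 9 9 9 9 8 5 4 5 8 9 7 5 4]
 [9 9 9 8 8 5 6 8 9 9 9 9 9 9 9 9 9 9 9 9 9 9 9 9 9 9 9 9 9 9 9 9 9 8 9 9 9 7 5 5]
 [6 6 5 5 4 4 4 4 7 8 8 8 8 8 9 9 9 9 8 8 8 8 8 8 5 5 5 5 5 4 5 5 5 6 6 5 5 4 3 4]
 [9 9 9 6 4 4 4 4 4 4 5 4 4 4 4 4 5 5 5 5 4 5 4 4 4 4 4 4 4 4 4 5 8 9 9 7 4 4 3 4]
 [6 7 6 4 4 4 4 4 4 4 4 4 4 4 4 4 4 4 4 4 4 4 4 4 4 4 4 4 4 4 4 4 6 8 8 6 4 4 3 3]
 [4 4 3 3 3 3 4 4 4 4 4 4 4 4 4 4 4 4 4 4 4 4 4 4 4 4 4 4 4 4 4 3 3 3 4 4 4 3 3 3]
 [4 4 4 4 4 4 4 4 4 4 4 4 4 4 4 4 4 4 4 4 4 4 4 4 4 4 4 4 4 4 4 4 4 4 4 4 4 3 3 3]]
```

Blank clamped at the seat, jaw post at x ≈ 62 to 66 mm, bystanders and tray blocks where they should be. Handing in.

```bash
python3 -c "
from workcell import env
print(env.hand_in())"
```

```text
the job is handed in; nothing more can be done
None
```

The job is handed in, with no verdict returned: the finished block lies flat in the tray beside the earlier one, the new blank is clamped against the fixed jaw and at the end stop, the pusher is fully back with the stack dropped, and nothing else measurably moved; it took about 31 s of the 72 s, but I viewed 11 pictures, one over the limit of 10.

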